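Find the hidden catch on a toy fire engine's roof and press it to open the battery door

TASK

The battery door of the toy fire engine is let open by a catch hidden among the six identical flush square tiles of its roof. Feel gently across the tiles with the fingertips for the one that gives, press it fully home so that the yellow battery door stands open, then draw clear. Do not touch the door itself, and leave the other toys where they stand.

Things in the scene. Friction and masses are not known exactly. Their poses are not given: they have to be found in the camera images.
- truck: Red toy fire engine screwed to the counter, 375 long x 130 wide x 150 mm high. Origin on the counter (z = 0) under the centre of the tiled roof; y points along the engine to the cab, x to its side, z up. The cab, at the +y end from y = 92 mm, is at most 152 mm high. The yellow battery door lies flush in the roof from y = -95 to -170 mm. Do not load the roof with more than 60 N.
- roof_centre (a point): Centre of the tiled roof, level with the tile tops, 150 mm above the counter; axes as the truck's. Six identical red square tiles, 52.5 mm wide, flush with each other and the rim, dark 1.5 mm seams between: centres at x = -27 and +27, y = -54, 0 and +54 mm. Five are rigid; one, a different one each time and not to be told by sight, is the catch.
- catch (a joint): How far the catch tile has been pressed in, in m: 0 flush, 0.009 fully home. It starts to give at about 5 N, sinks straight down 9 mm under a steady push of 5 to 12 N, and stays where it is left.
- door (a joint): Angle of the battery door, in rad: 0 shut, about 0.55 open. A linkage swings it open in step with the catch (0.061 rad per mm of catch travel). Its hinge is at its far end (-y of the truck); the edge next to the tiles swings up about 40 mm and away from the tiles.
- door_edge (a point): Middle of the battery door's free edge, next to the tiles; the door is 112 mm wide, 74 mm long.
- car: Green and yellow toy car, 80 x 40 x 41 mm, loose, on the counter beside the engine; origin at the centre of its underside. Leave alone.
- skittle: Blue toy skittle, 92 mm high, 46 mm across, loose, standing on the counter; origin at the centre of its underside. Leave alone.
- cup: Orange toy cup, 55 mm high, 64 mm across, loose, on the counter; origin at the centre of its underside. Leave alone.

How it is judged (in metres and radians):
At the end, for the whole second after the job is handed in: The catch tile is pressed in by more than 7 of its 9 mm and stays there, the battery door stands open by more than 0.40 rad, and the car, skittle and cup are within 20 mm of where they stood (value of joint catch above 0.007 m and value of joint door above 0.4 rad and distance of each of car, skittle, cup from where it was at the start of the episode below 0.02 m); the robot touches nothing.
It fails at once if the battery door is touched by the robot (over 1 N) (contact force between any of the fingers, the arm and door above 1 N).
It fails at once if the robot presses on something with more than 60 N (contact force between the fingers and anything else above 60 N).
It fails at once if the car, skittle or cup is lifted, knocked over or shoved by more than 20 mm (distance of any of car, skittle, cup from where it was at the start of the episode above 0.02 m or angle between any of car, skittle, cup's own z axis and vertical above 0.5 rad).
It also fails if it takes over 51 s, if anything falls off the work surface, if the arm or the gripper's body presses on something with over 40 N, if the wrist force passes 120 N, or if a joint passes its speed limit or range.

ROBOT

A 6-joint arm with a two-finger parallel gripper is mounted at the origin on the work surface. World frame = base frame: x ahead of the robot, y to its left, z up, the work surface at z = 0. Lengths are in m, angles in degrees, forces in N, time in s.
With the tool pointing down it reaches from about 0.4 to 0.825 m from the base axis. Payload 7 kg.
Tool frame: the origin (TCP) lies at the centre of the arm's flange, where the gripper is bolted on; the fingertips stand 178 mm ahead of it and the grasp point (between the pads) lies 159 mm ahead of it (ctrl.hold_point_z is the distance from the TCP to the grasp point, in m); z points along the fingers, y is the line along which they close (so a half turn about z gives the same grasp; the last joint's range is limited). The gripper opens to 88 mm and grips with 3 to 60 N. Pads are 19 mm wide; open, the fingers measure 130 mm over their backs; the gripper's body (78 mm by 193 mm) begins 47 mm behind the grasp point.
Start: joints at [84.173, 20.546, 0.682, 0, -70.136, -16.507], TCP at [0.257, 0.624, 0.405] pointing down, gripper open.
Joint ranges: [-176.03, 176.03], [-82.01, 121.73], [-58.28, 71.71], [-173.87, 95.51], [-174.79, -0.11], [-173.66, 173.66]. Speed limits (degrees/s): [136.94, 136.94, 172.46, 180, 180, 180].

INTERFACE

Orientations are given as [roll, pitch, yaw] about the fixed x, y, z axes, in that order (R = Rz(yaw) Ry(pitch) Rx(roll)).
In Python, from plant import ctrl gives the robot as it stands.
- The arm moves only by the shell command python3 -m inch 'ROWS'. ROWS is JSON, one flat list of numbers, 7 for each row, row after row: the closure, from 0 (fully open) to 1 (shut), then the shift along the tool's x, y, z in mm, then the turn, a rotation vector about the tool's x, y, z in degrees. In form: [hand, x, y, z, wx, wy, wz, hand, x, y, z, wx, wy, wz, ...]. A call has 1 to 5 rows; each row is the pose to reach, as a shift and turn from the pose commanded when the call began, along the tool's axes at that moment; what a row does not reach only later rows make up. A row lasts 1/10 s, in which the tool goes at most 50 mm and 8.59 degrees, less where a joint would pass 70% of its speed; a pose out of reach is approached as far as the arm can. A call with a gripper value outside its range is refused whole. The fingers move at their own pace and stop on an object; the grip force is fixed at half the most. Time passes only in rows, so rows that repeat a pose let the fingers close. It gives the time, the measured TCP pose, the force, the opening and the grip force at its end, in the units of the state.
- ctrl.get_obs(): the state, without advancing time (a new reading comes with each control period).
- ctrl.snapshot(name): name is "scene" or "side" or "wrist"; returns a dict with "frame" (420x560x3 uint8, red, green, blue), "K" (3x3 intrinsics, pixels), "R" (3x3) and "t" (3): a world point X has camera coordinates R X + t. Camera axes: x right, y down, z forward; pixel columns grow to the right and rows downward; lengths in m; the calibration is good to about 2 mm. A picture is of the moment at which its call begins. There is no depth.
- ctrl.close_job(): hands the job in; it is judged then, once.
Trained networks look in a picture, given as the dict that the camera call returned (one of the last four; its "shot" number tells which), for a name from the list of things; names that differ only in an ending like _2 or _b are one class to them, and where a whole thing is asked for, a point or a joint stands for the part that bears it (a point fixed in the world has none). Each returns a list of dicts, best first, with "p" (0 to 1); they miss things now and then, are a little off and sometimes report something else, mostly with a low value. They report only what shows in the picture. A call takes as long as a camera call.
- ctrl.recognise(picture, thing): "location" ([x, y, z] in m, in world coordinates, good to about 4 mm: the middle of the surface that is visible of it).
- ctrl.trace(picture, thing): "pixels" (420x560 bool, what is visible of it).
- ctrl.mark_of(picture, thing): "location" ([x, y, z] in m, in world coordinates, good to about 4 mm: a listed point, or the origin of a listed thing).
The state is a dict: "clock": time; "joint_pos": joint angles; "qvel": joint speeds; "tau": joint torques, N m; "tool_pos": TCP position; "orientation": TCP orientation; "force": force on the tool from outside, world axes, zero at the start; "moment": the same for the moment, N m; "opening": finger opening in m; "gripper_force": force on a finger pad.
Only numpy, scipy, OpenCV 4.12 (cv2) and the standard library are available. Lean on these libraries where they do the work, as an engineer would, in place of code of your own. Each camera call takes 0.05 s, during which the arm holds its last target. There are 200 camera calls.

## Working session

There is one attempt and no reset: what is moved stays moved. The work goes in short steps, Python scripts to look and compute and a shell command to move; the robot and the scene stay as the last step left them, time stands still between calls to the robot, and variables do not carry over. Pictures are saved under pics/ and viewed, at most 10 in all, crops included, and the job is handed in when it is done.

```bash
mkdir -p pics; ls; python3 - <<'E'
from plant import ctrl
import cv2,numpy as np
o=ctrl.get_obs();print({k:np.round(v,3).tolist() for k,v in o.items()})
ims=[]
for n in["scene","side","wrist"]:
    s=ctrl.snapshot(n);ims.append(cv2.resize(s["frame"][:,:,::-1],(400,300)))
    print(n)
    for t in["truck","roof_centre","door_edge","car","skittle","cup"]:
        r=ctrl.mark_of(s,t)
        print(t,[(round(x["p"],2),np.round(x["location"],3).tolist()) for x in r[:2]])
cv2.imwrite("pics/a.png",np.vstack([np.hstack(ims[:2]),np.hstack([ims[2],ims[2]*0])]))
E
```

```text
pics
{'clock': 0.0, 'joint_pos': [84.174, 20.589, 0.632, -0.02, -70.135, -16.507], 'qvel': [0.042, -0.081, 0.063, 0.052, 0.048, -0.018], 'tau': [0.0, -58.272, 29.307, 6.997, 0.007, -0.0], 'tool_pos': [0.256, 0.624, 0.404], 'orientation': [179.906, -0.008, -22.341], 'force': [0.893, 0.688, -0.304], 'moment': [-0.0, 0.026, -0.037], 'gripper_force': 0.0, 'opening': 0.088}
scene
truck [(0.48, [0.478, 0.082, 0.002])]
roof_centre []
door_edge [(0.61, [0.535, -0.092, 0.152])]
car [(0.62, [0.48, 0.08, 0.002])]
skittle [(0.74, [0.41, -0.052, 0.004])]
cup [(0.96, [0.68, -0.14, 0.002])]
side
truck [(0.75, [0.576, -0.009, 0.0])]
roof_centre []
door_edge [(0.58, [0.532, -0.096, 0.151])]
car [(0.8, [0.478, 0.083, 0.001])]
skittle [(0.65, [0.414, -0.059, -0.003])]
cup [(0.67, [0.68, -0.136, 0.002])]
wrist
truck []
roof_centre []
door_edge []
car []
skittle []
cup []
```

View pics/a.png

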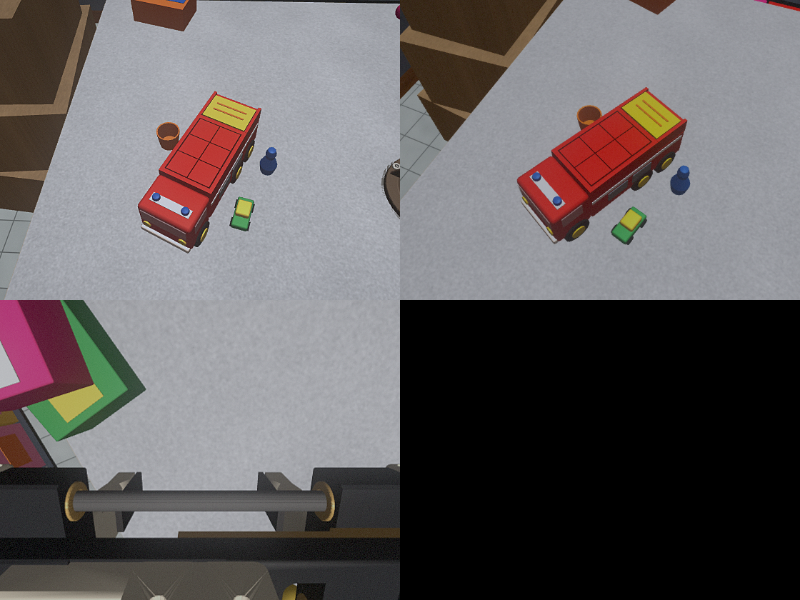

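The views show the fire engine with its cab nearest the camera, the yellow door at the far end, and the cup on one side with the car and skittle on the other. I'll check the estimated pose against both views with an overlay fitted to the seams.

```bash
python3 - <<'E'
from plant import ctrl
import cv2,numpy as np
from scipy.optimize import minimize
S=[ctrl.snapshot(n) for n in("scene","side")]
# seam points on the roof: 4 longitudinal/transverse inner lines
L=[]
for x in(0,):L+=[(x,y) for y in np.linspace(-78,78,60)]
for y in(-27,27):L+=[(x,y) for x in np.linspace(-50,50,50)]
L=np.array(L)/1000
D=[cv2.morphologyEx(s["frame"][:,:,0],cv2.MORPH_BLACKHAT,np.ones((7,7))).astype(np.float32) for s in S]
def world(p,q):
    x,y,a,z=p;c,s=np.cos(a),np.sin(a)
    return np.c_[x+c*q[:,0]-s*q[:,1],y+s*q[:,0]+c*q[:,1],np.full(len(q),z)]
def pix(s,W):
    c=(s["R"]@W.T).T+s["t"];u=(s["K"]@c.T).T;return (u[:,:2]/u[:,2:]).astype(np.float32)
def cost(p,ii,sg):
    return -sum(cv2.remap(cv2.GaussianBlur(D[i],(0,0),sg),pix(S[i],world(p,L))[None],None,cv2.INTER_LINEAR).mean() for i in ii)
def fit(ii,p,fz=False):
    for sg in(2.5,1):
        f=(lambda v:cost([*v,p0[3]],ii,sg)) if fz else (lambda v:cost(v,ii,sg))
        v=p[:3] if fz else p
        sx=np.vstack([v]+[np.array(v)+np.eye(len(v))[k]*[.006,.006,.05,.006][k] for k in range(len(v))])
        r=minimize(f,v,method="Nelder-Mead",options=dict(initial_simplex=sx,maxiter=800));p=list(r.x)+([p0[3]] if fz else [])
    print(ii,fz,np.round(p,4),np.degrees(p[2]).round(2),r.fun);return p
p0=[.576,-.009,np.radians(-27),.15]
print(cost(p0,(0,1),1));p=fit((0,1),p0);fit((0,),p0,True);fit((1,),p0,True)
ims=[]
for s in S:
    im=cv2.resize(s["frame"][:,:,::-1],None,fx=3,fy=3,interpolation=cv2.INTER_CUBIC)
    for u in pix(s,world(p,L))[::4]: cv2.circle(im,tuple(int(3*v+1) for v in u),1,(255,255,0),-1)
    u=(3*pix(s,world(p,np.zeros((1,2))))[0]).astype(int)
    ims.append(im[max(0,u[1]-200):u[1]+200,max(0,u[0]-200):u[0]+200][:400,:400])
cv2.imwrite("pics/b.png",np.hstack(ims))
E
```

```text
-72.825
(0, 1) False [ 0.5766 -0.0014 -0.449   0.158 ] -25.73 -99.95298767089844
(0,) True [ 0.5772 -0.008  -0.449   0.15  ] -25.72 -64.7807846069336
(1,) True [ 0.5779 -0.0051 -0.4498  0.15  ] -25.77 -43.71466827392578
```

View pics/b.png

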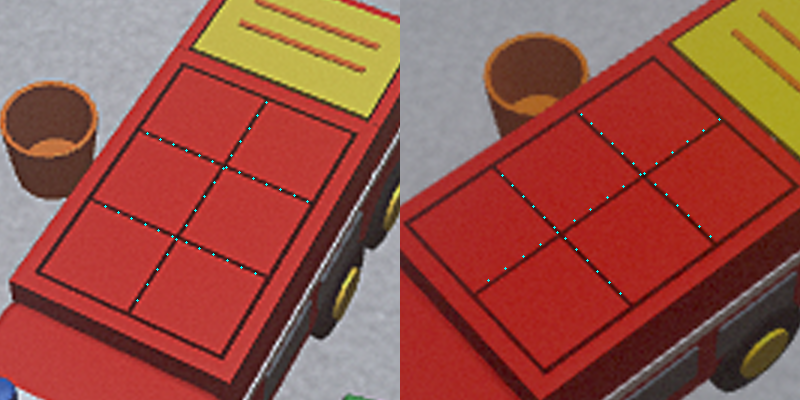

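```bash
python3 -m inch '[1,537,461,0,0,0,93.4, 1,537,461,0,0,0,93.4, 1,537,461,0,0,0,93.4, 1,537,461,0,0,0,93.4, 1,537,461,0,0,0,93.4]'
cat > h.py <<'E'
from plant import ctrl
import numpy as np
from scipy.spatial.transform import Rotation as R
C=np.array([.5775,-.0065]);A=-25.73
def go(tx,ty,tip):  # truck mm -> tool shift, turn
    o=ctrl.get_obs();M=R.from_euler("xyz",o["orientation"],degrees=True)
    a=np.radians(A);w=C+np.array([np.cos(a)*tx-np.sin(a)*ty,np.sin(a)*tx+np.cos(a)*ty])/1000
    T=R.from_euler("xyz",[180,0,A-90],degrees=True)
    d=M.inv().apply(np.array([*w,tip/1000+.178])-o["tool_pos"])*1000
    print(o["clock"],"shift",d.round(1),"turn",(M.inv()*T).as_rotvec(degrees=True).round(2),"F",np.round(o["force"],1),"open",o["opening"])
E
python3 -c "from h import *;go(0,0,200)"
```

```text
clock: 1.65
tool_pos: [0.3706, 0.3997, 0.4049]
orientation: [-180.0, 0.0, -65.6]
force: [0.7, 0.5, 0.1]
opening: 0.0531
gripper_force: 0.0
1.65 shift [455.4 -20.9  26.8] turn [-2.00e-02  3.00e-02  5.01e+01] F [0.7 0.5 0.1] open 0.053072898710165996
```

```bash
python3 -m inch '[1,455,-21,0,0,0,50, 1,455,-21,0,0,0,50, 1,455,-21,0,0,0,50, 1,455,-21,0,0,0,50, 1,455,-21,0,0,0,50]'
python3 -c "from h import *;go(27,54,165)"
```

```text
clock: 2.15
tool_pos: [0.4853, 0.1776, 0.4052]
orientation: [-180.0, 0.1, -108.6]
force: [1.1, 0.1, -0.6]
opening: 0.0131
gripper_force: 0.0
2.15 shift [  94.9 -179.6   62.2] turn [-0.03  0.05  7.12] F [ 1.1  0.1 -0.6] open 0.013122290299185498
```

```bash
python3 -m inch '[1,95,-180,42,0,0,7.1, 1,95,-180,42,0,0,7.1, 1,95,-180,42,0,0,7.1, 1,95,-180,42,0,0,7.1, 1,95,-180,42,0,0,7.1]'
python3 -c "
from h import *;import cv2
go(27,54,160)
ims=[]
for n in('scene','side'):
    s=ctrl.snapshot(n);u=s['K']@(s['R']@np.array([*C,.16])+s['t']);u=u[:2]/u[2]
    im=cv2.resize(s['frame'][:,:,::-1],None,fx=2,fy=2);x,y=int(2*u[0]),int(2*u[1]);x=max(x,200);y=max(y,200);ims.append(im[y-200:y+200,x-200:x+200])
cv2.imwrite('pics/c.png',np.hstack(ims))"
```

```text
clock: 2.65
tool_pos: [0.6283, 0.0293, 0.3604]
orientation: [179.9, -0.1, -115.6]
force: [-1.1, -0.5, -1.4]
opening: 0.0003
gripper_force: 0.0
2.65 shift [ 0.2  3.1 22.4] turn [ 0.09 -0.13  0.13] F [-1.1 -0.5 -1.4] open 0.00034525474371034783
```

View pics/c.png

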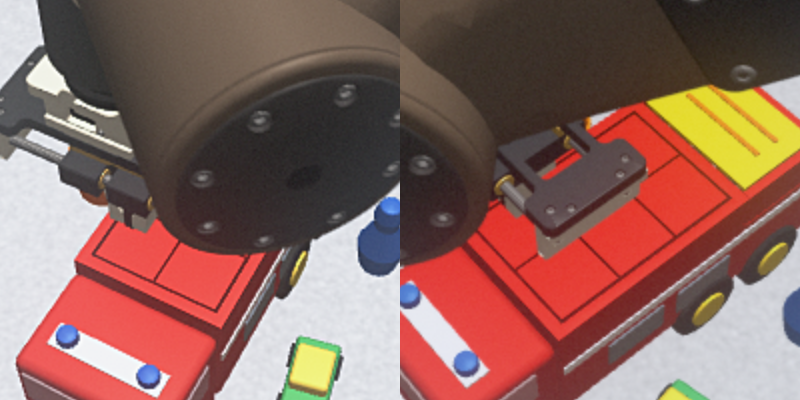

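The picture shows the closed fingers over the cab-end tile on the cup side, and in the side view the tip bar around (545–640, 190–258) looks long along the engine. I'll check its footprint with an overlay.

```bash
python3 -c "
from h import *;import cv2
o=ctrl.get_obs();M=R.from_euler('xyz',o['orientation'],degrees=True)
s=ctrl.snapshot('side')
P=lambda W:(lambda u:u[:2]/u[2])(s['K']@(s['R']@np.array(W)+s['t']))
T=lambda x,y,z:np.array(o['tool_pos'])+M.apply(np.array([x,y,z])/1000)
c=P(T(0,0,178));x0,y0=c-[65,50];k=6
im=cv2.warpAffine(s['frame'][:,:,::-1].copy(),np.float32([[k,0,-k*x0],[0,k,-k*y0]]),(780,600),flags=cv2.INTER_CUBIC)
d=lambda p:tuple(int(v) for v in (p-[x0,y0])*k)
q=[d(P(T(*a,178))) for a in((-9.5,-21),(9.5,-21),(9.5,21),(-9.5,21))]
cv2.polylines(im,[np.array(q)],True,(255,255,0),1)
cv2.line(im,d(P(T(0,0,178))),d(P(T(40,0,178))),(255,255,255),1)
cv2.imwrite('pics/d.png',im)"
```

```text
(no output)
```

View pics/d.png

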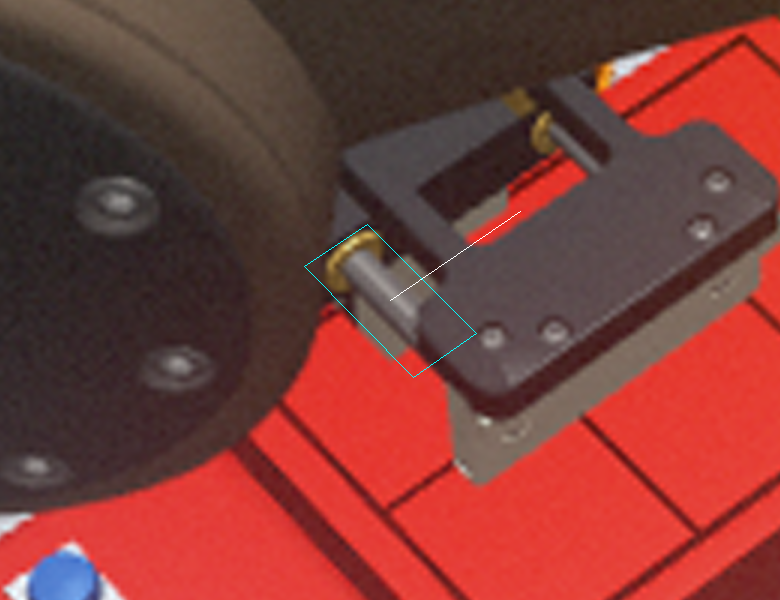

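The overlay's expected footprint (about 305–475, 225–375) falls to the left of the large bracket (420–780, 120–480), so I can't tell the finger shape from this. I'll look through the wrist camera.

```bash
python3 -c "
from h import *;import cv2
o=ctrl.get_obs();M=R.from_euler('xyz',o['orientation'],degrees=True)
s=ctrl.snapshot('wrist')
P=lambda W:(lambda u:u[:2]/u[2])(s['K']@(s['R']@np.array(W)+s['t']))
T=lambda x,y,z:np.array(o['tool_pos'])+M.apply(np.array([x,y,z])/1000)
print('cam in tool',M.inv().apply(-s['R'].T@s['t']-o['tool_pos']),M.inv().apply(s['R'][2]))
im=s['frame'][:,:,::-1].copy()
for z,c in((178,(255,255,0)),(131,(0,255,0))):
  q=[P(T(*a,z)) for a in((-9.5,-21),(9.5,-21),(9.5,21),(-9.5,21))]
  cv2.polylines(im,[np.array(q).astype(int)],True,c,1)
w=lambda x,y:np.array([*(C+np.array([np.cos(a)*x-np.sin(a)*y,np.sin(a)*x+np.cos(a)*y])/1000),.15])
a=np.radians(A)
for x in(-54,0,54):
  for y in(-81,-27,27,81): cv2.circle(im,tuple(int(v) for v in P(w(x,y))),3,(255,0,255),-1)
cv2.imwrite('pics/e.png',im)"
```

```text
cam in tool [0.06912591 0.00034    0.01934436] [-2.60118965e-01 -6.75478778e-04  9.65576340e-01]
```

View pics/e.png

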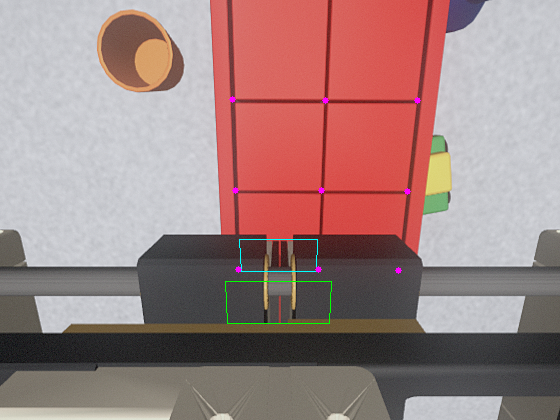

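The wrist view shows the seam dots on the real seams to within 1–2 mm. It also shows the slim fingertips together at about (280, 255), centred on the cab-end cup-side tile. I'll go down to feel.

```bash
python3 -m inch '[1,0,3,28,0,0,0, 1,0,3,28,0,0,0, 1,0,3,29,0,0,0, 1,0,3,30,0,0,0, 1,0,3,30,0,0,0]'; python3 -m inch '[1,0,0,0.5,0,0,0, 1,0,0,1,0,0,0, 1,0,0,1.5,0,0,0,1,0,0,2,0,0,0,1,0,0,2,0,0,0]'
python3 -c "from h import *;go(27,54,150)"
```

```text
clock: 3.35
tool_pos: [0.6235, 0.0347, 0.3338]
orientation: [-179.9, 0.1, -115.3]
force: [0.9, 0.4, -0.3]
opening: 0.0006
gripper_force: 0.0
clock: 3.85
tool_pos: [0.6233, 0.0341, 0.3306]
orientation: [180.0, -0.0, -115.4]
force: [0.5, -0.1, -0.9]
opening: 0.0004
gripper_force: 0.0
3.85 shift [ 2.5 -3.4  2.6] turn [ 0.01 -0.01  0.34] F [ 0.5 -0.1 -0.9] open 0.00041729097804718264
```

```bash
python3 -m inch '[1,2,-3,1,0,0,0, 1,2,-3,1.5,0,0,0, 1,2,-3,2,0,0,0,1,2,-3,2.5,0,0,0,1,2,-3,2.5,0,0,0]'; python3 -m inch '[1,0,0,0.5,0,0,0, 1,0,0,1,0,0,0, 1,0,0,1.5,0,0,0,1,0,0,1.5,0,0,0]'
python3 -c "from h import *;go(27,54,150)"
```

```text
clock: 4.35
tool_pos: [0.6252, 0.031, 0.3285]
orientation: [-180.0, -0.0, -115.4]
force: [-0.8, -1.3, 3.2]
opening: 0.0005
gripper_force: 1.4
clock: 4.75
tool_pos: [0.6252, 0.031, 0.3268]
orientation: [-180.0, -0.0, -115.4]
force: [-1.2, -1.6, 4.1]
opening: 0.0004
gripper_force: 2.3
4.75 shift [ 0.5 -0.3 -1.2] turn [-0.01 -0.    0.36] F [-1.2 -1.6  4.1] open 0.0003968442042466029
```

```bash
python3 -m inch '[1,0,0,0.5,0,0,0, 1,0,0,1,0,0,0, 1,0,0,1.5,0,0,0,1,0,0,2,0,0,0,1,0,0,2,0,0,0]'; python3 -c "
from h import *
s=ctrl.snapshot('scene')
print(ctrl.mark_of(s,'door_edge'),ctrl.mark_of(ctrl.snapshot('side'),'door_edge'))"
```

```text
clock: 5.25
tool_pos: [0.6252, 0.031, 0.3245]
orientation: [-180.0, -0.0, -115.4]
force: [-1.0, -2.0, 4.6]
opening: 0.0005
gripper_force: 1.9
[] []
```

Steady force of about 4–5 N while sinking, so the first tile is the catch. I'll press on.

```bash
python3 -m inch '[1,0,0,0.7,0,0,0, 1,0,0,1.4,0,0,0, 1,0,0,2.1,0,0,0,1,0,0,2.8,0,0,0,1,0,0,3.5,0,0,0]'; python3 -m inch '[1,0,0,0.5,0,0,0, 1,0,0,1,0,0,0, 1,0,0,1.5,0,0,0,1,0,0,2,0,0,0,1,0,0,2,0,0,0]'
```

```text
clock: 5.95
tool_pos: [0.6252, 0.031, 0.3211]
orientation: [-180.0, 0.0, -115.4]
force: [-0.4, -2.1, 4.9]
opening: 0.0006
gripper_force: 2.3
clock: 6.45
tool_pos: [0.6252, 0.0311, 0.3194]
orientation: [-180.0, 0.0, -115.4]
force: [-2.2, -2.4, 6.4]
opening: 0.0004
gripper_force: 3.2
```

```bash
python3 -m inch '[1,0,0,0.5,0,0,0, 1,0,0,1,0,0,0, 1,0,0,1,0,0,0]'; python3 -m inch '[1,0,0,0.5,0,0,0, 1,0,0,1,0,0,0, 1,0,0,1,0,0,0]'
```

```text
clock: 6.75
tool_pos: [0.6251, 0.0311, 0.3193]
orientation: [-180.0, 0.0, -115.4]
force: [-3.4, -3.3, 11.2]
opening: 0.0003
gripper_force: 6.1
clock: 7.05
tool_pos: [0.6251, 0.0311, 0.3193]
orientation: [-179.9, 0.0, -115.3]
force: [-7.9, -1.9, 17.3]
opening: 0.0004
gripper_force: 9.0
```

The tile stopped 9.2 mm below contact and the force rose to 17 N, so it is home. I'll draw up and look.

```bash
python3 -m inch '[1,0,0,-10,0,0,0, 1,0,0,-40,0,0,0, 1,0,0,-80,0,0,0, 1,0,0,-100,0,0,0,1,0,0,-100,0,0,0]'; python3 -m inch '[1,-100,0,-20,0,0,0, 1,-100,0,-20,0,0,0, 1,-100,0,-20,0,0,0, 1,-100,0,-20,0,0,0]'; python3 -c "
from h import *;import cv2
ims=[]
for n in('scene','side'):
    s=ctrl.snapshot(n);ims.append(cv2.resize(s['frame'][:,:,::-1],(400,300)))
    for t in['door_edge','car','skittle','cup']:
        r=ctrl.mark_of(s,t);print(n,t,[(round(x['p'],2),np.round(x['location'],3).tolist()) for x in r[:1]])
print(np.round(ctrl.get_obs()['force'],1))
cv2.imwrite('pics/f.png',np.hstack(ims))"
```

```text
clock: 7.55
tool_pos: [0.6258, 0.0316, 0.4206]
orientation: [-179.8, 0.2, -115.4]
force: [0.4, 0.9, -1.0]
opening: 0.0005
gripper_force: 0.0
clock: 7.95
tool_pos: [0.6682, 0.1232, 0.4352]
orientation: [179.9, -0.1, -115.3]
force: [-0.3, 0.3, -0.4]
opening: 0.0004
gripper_force: 0.0
scene door_edge [(0.27, [0.48, 0.08, -0.0])]
scene car [(0.62, [0.482, 0.082, -0.002])]
scene skittle [(0.59, [0.413, -0.052, -0.002])]
scene cup []
side door_edge [(0.93, [0.529, -0.106, 0.189])]
side car [(0.55, [0.479, 0.08, -0.001])]
side skittle [(0.92, [0.416, -0.059, -0.004])]
side cup [(0.95, [0.685, -0.137, 0.002])]
[-0.7 -0.2 -0.2]
```

View pics/f.png

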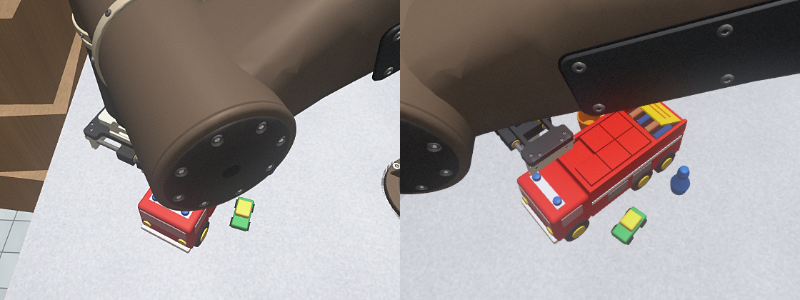

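The side view shows the door open at about (660, 118), with its edge at z = 0.189 m (39 mm up). The other toys haven't moved, and the gripper is clear of the engine.

```bash
python3 -c "from plant import ctrl;print(ctrl.close_job())"
```

```text
the job is handed in; nothing more can be done
None
```

The catch was the first tile I felt, the cab-end tile on the cup side. I pressed it fully home (about 9 mm, 17 N at the stop), the battery door stands open with its edge about 39 mm up, the other toys did not move, and the arm drew clear before I handed the job in at about 8 s.

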